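# Slide the coaster out over the board's edge

## Robot

A 7-joint arm with a two-finger parallel gripper is mounted at the origin on a cart in front of the work surface, level with it; the furniture and walls round the work are solid. World frame = base frame: x ahead of the robot, y to its left, z up, the work surface at z = 0. Lengths are in m, angles in rad, forces in N, time in s.
With the tool pointing down it reaches from about 0.425 to 0.95 m from the base axis. Payload 4.7 kg.
Tool frame: the origin (TCP) lies between the finger pads; the fingertips stand 25 mm ahead of it and the grasp point (between the pads) lies 6 mm ahead of it; z points along the fingers, y is the line along which they close (so a half turn about z gives the same grasp; the last joint's range is limited). The gripper opens to 85 mm and grips with 20 to 120 N. Pads are 22 mm wide; open, the fingers measure 114 mm over their backs; the gripper's body (76 mm by 85 mm) begins 54 mm behind the grasp point. The pads swing forward as they close: fully open they stand 13 mm farther back than shut.
Start: joints at [-1.322, 0.469, -0.049, 1.532, 0.024, 1.141, -0.082], TCP at [0.185, 0.649, 0.256] pointing down, gripper open.
Joint ranges: [-2.59, 2.59], [-0.33, 1.99], [-1.39, 1.29], [0.1, 2.45], [-1.04, 4.18], [0.21, 1.99], [-2.66, 2.66]. Speed limits (rad/s): [2.57, 2.57, 3.14, 3.14, 3.14, 3.14, 3.14].

## Interface

Orientations are given as a 3x3 rotation matrix whose columns are the frame's x, y, z axes.
In Python, from rig import * gives the robot as it stands. Calls block until the motion is done:
- movep(position, orientation): joint-space move of the TCP to a pose.
- move_l(position, attitude=None, feed=0.15, until_force=None): straight line of the TCP; attitude=None keeps the orientation; feed is the mean speed in m/s. With until_force (N) it stops when the force on the tool has changed by that much, and returns True; else False.
- move_joints(angles): joint-space move.
- command_gripper(opening, newtons=None): finger opening in m; newtons is the grip in N (None keeps the last); returns when the fingers have stopped.
- sleep(seconds).
- inverse_kinematics(position, orientation): joint angles nearest the present ones, or None.
- sense(): the state.
- camera(name): name is "side" or "top" or "wrist"; returns (picture, depth): 384x512x3 uint8, red, green, blue; 384x512 float32, m along the optical axis (not along the pixel's ray), 0 where there is no reading.
- camera_params(name): a dict with "K" (3x3 intrinsics, pixels), "position" and "rotation" of the camera in the world; the wrist camera has in their place "tool_from_camera" (4x4, takes a point from camera to tool coordinates, whose origin is the TCP and whose axes are the flange's). Camera axes: x right, y down, z forward; pixel columns grow to the right and rows downward; lengths in m; the calibration is good to about 2 mm. A picture is of the moment at which its call begins: read the wrist's pose just before it. camera_params takes no time and is no camera call.
A pose or a line that the arm cannot do raises Unreachable and nothing moves.
- finish_job(): hands the job in; it is judged then, once.
The state is a dict: "time_s": time; "joint_pos": joint angles; "qd": joint speeds; "joint_efforts": joint torques, N m; "position": TCP position; "tcp_rot": TCP orientation; "wrist_force": force on the tool from outside, world axes, zero at the start; "ft_torque": the same for the moment, N m; "finger_gap": finger opening in m; "gripper_force": force on a finger pad.
Only numpy, scipy, OpenCV 4.12 (cv2) and the standard library are available. Lean on these libraries where they do the work, as an engineer would, in place of code of your own. Each camera call takes 0.05 s, during which the arm holds its last target. There are 200 camera calls.

## Task

Two coasters lie on the wooden chopping board. With the fingertips, push the square one flat along the board towards the robot until it sticks out 3 cm over the board's near long edge, square to that edge, so that a hand can later take it from below. Slide it only: do not lift or tip it or let it stick out past the ends of the board, and leave the round coaster and everything else where it stands.

Things in the scene. Friction and masses are not known exactly. Their poses are not given: they have to be found in the camera images.
- board: Brown wooden chopping board lying fixed on the worktop, 160 mm along its x, 240 mm along its y, 21 mm thick. Origin at the centre of its underside; z up; its -x side is the near long edge (80 mm from the origin), roughly towards the robot (the board is turned by up to 0.35 rad). Its top is 21 mm above the worktop.
- square_coaster: Square white stoneware coaster with a cork inlay and cork foot, 90 x 90 mm, 8 mm thick, about 0.14 kg, loose on the board. Origin at the centre of its underside, x and y parallel to its sides, z up. At the start it lies on the board towards its far long edge, turned by up to 0.35 rad relative to the board, on either the left or the right half; a rear corner may stand a few mm past the board's far edge. Too wide to grip.
- round_coaster: Round white coaster of the same make, 90 mm across, 8 mm thick, loose on the other half of the board; origin at the centre of its underside. Leave it alone.
- salt_shaker: Salt shaker, 44 mm across, 90 mm tall, upright on the worktop beyond the board's left (+y) end; origin at the centre of its underside. Leave it alone.
- red_pot: Small round red pot with an orange lid, 61 mm across, 62 mm tall, on the worktop beyond the board's right (-y) end; origin at the centre of its underside. Leave it alone.
- capsule_4: Coffee capsule, 52 mm across, 37 mm tall, on the worktop behind the board's far edge, at least 55 mm clear of that edge; origin at the centre of its underside. Leave it alone.
- garlic_1: Garlic bulb, 50 mm across, 51 mm tall, on the worktop past the far right corner of the board; origin at the centre of its underside. Leave it alone.
There are look-alikes about, which are no part of the job. Leave any turquoise look-alike of the square_coaster alone.

How it is judged:
By the outcome, as a careful person would: the job done as asked, in the order asked, and still so for the second after the job is handed in, with the robot touching nothing.
It also fails if it takes over 38 s, if anything falls off the work surface, if the arm or the gripper's body presses on something with over 40 N, if the wrist force passes 120 N, or if a joint passes its speed limit or range.

## Working session

There is one attempt and no reset: what is moved stays moved. The work goes in short steps, each a Python script; the robot and the scene stay as the last script left them, time stands still between calls to the robot, and variables do not carry over. Pictures are saved under pics/ and viewed, at most 10 in all, crops included, and the job is handed in when it is done.

```bash
ls; mkdir -p pics; python3 - <<'E'
from rig import *
import cv2,numpy as np
for n in("top","side"):
    p,d=camera(n); np.savez(f"{n}.npz",p=p,d=d); cv2.imwrite(f"pics/{n}0.png",p[...,::-1])
    c=camera_params(n); print(n,c["K"],c["position"],c["rotation"])
print(camera_params("wrist"))
print(sense()["time_s"])
E
```

```text
pics
top [[402.39410111   0.         261.11131457]
 [  0.         402.39410111 184.48621445]
 [  0.           0.           1.        ]] [ 0.42541677 -0.13183355  1.17222682] [[ 0.01767676 -0.9861857   0.16469757]
 [-0.9998407  -0.01702831  0.00534835]
 [-0.00246995 -0.16476587 -0.98632961]]
side [[436.6946334    0.         256.4428541 ]
 [  0.         436.6946334  194.04833803]
 [  0.           0.           1.        ]] [ 0.62619409 -1.03003392  0.52128461] [[ 9.99953045e-01 -4.38115847e-03  8.64366473e-03]
 [-9.68934240e-03 -4.66324239e-01  8.84560806e-01]
 [ 1.55349312e-04 -8.84603023e-01 -4.66344794e-01]]
{'K': array([[266.62253294,   0.        , 256.04816485],
       [  0.        , 266.62253294, 196.16364568],
       [  0.        ,   0.        ,   1.        ]]), 'tool_from_camera': array([[-2.92761960e-04, -9.46352305e-01, -3.23136550e-01,
         8.43848084e-02],
       [ 9.99999721e-01, -4.99110357e-04,  5.55716643e-04,
         3.12542608e-04],
       [-6.87184524e-04, -3.23136297e-01,  9.46352187e-01,
        -1.16667014e-01],
       [ 0.00000000e+00,  0.00000000e+00,  0.00000000e+00,
         1.00000000e+00]])}
0.1
```

View pics/top0.png

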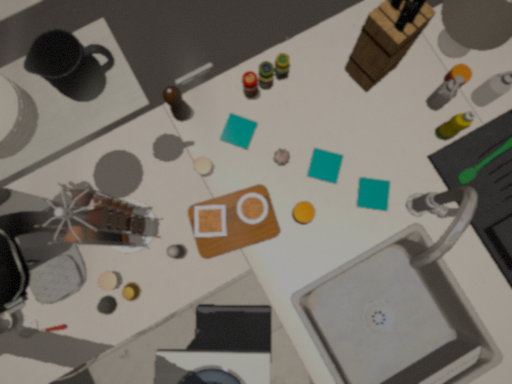

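View pics/side0.png

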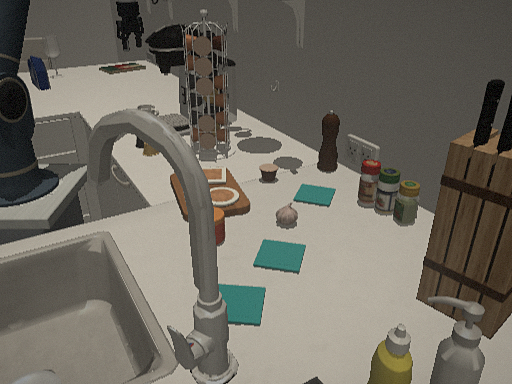

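The top view shows the board at about (234,221), the square white coaster with cork at (210,220), and the round one at (253,208). The pot is at (304,212), the capsule (203,166), the garlic (281,156) and the shaker (176,251).
Candidates for the square coaster: white/cork square (210,220), turquoise squares (239,131), (325,165) and (373,194), and the round one (253,208). By the description I choose (210,220).

```bash
cat > h.py <<'E'
import cv2,numpy as np
def ray(uv,K,R,t,z):
    uv=np.atleast_2d(uv).astype(float)
    d=np.c_[uv,np.ones(len(uv))]@np.linalg.inv(K).T@R.T
    return (t+d*((z-t[2])/d[:,2])[:,None])[:,:2]
def rect(P):
    c,s,a=cv2.minAreaRect((P*1000).astype(np.float32)); return np.round(c,1),np.round(s,1),round(a,2)
def regions(p):
    h=cv2.cvtColor(p,cv2.COLOR_RGB2HSV)
    m=((h[...,1]>90)&(h[...,0]<22)&(h[...,2]>60)).astype(np.uint8)
    return m
def blobs(m,amin=60):
    n,l,s,c=cv2.connectedComponentsWithStats(m,connectivity=4)
    return [(s[i,4],c[i],np.argwhere(l==i)[:,::-1]) for i in range(1,n) if s[i,4]>=amin]
E
python3 - <<'E'
from h import *
from rig import camera_params
q=np.load("top.npz");p=q["p"];d=q["d"];c=camera_params("top")
cv2.imwrite("pics/crop.png",cv2.resize(p[140:270,160:330,::-1],None,fx=4,fy=4,interpolation=cv2.INTER_CUBIC))
m=regions(p);cv2.imwrite("pics/m.png",cv2.resize(m[140:270,160:330]*255,None,fx=4,fy=4))
def w(uv,z):return ray(uv,c["K"],c["rotation"],c["position"],z)
for a,ce,px in blobs(m):
    if 160<ce[0]<330 and 140<ce[1]<270:
        for z in(.021,.029): print(a,ce.round(),z,rect(w(px,z)))
for n,uv,z in[("shaker",(176,251),.09),("pot",(304,212),.06),("caps",(203,166),.037)]: print(n,w(uv,z))
E
```

```text
2436 [238. 226.] 0.021 (array([511.7, -47.7]), array([157.1, 236.1]), 18.42)
2436 [238. 226.] 0.029 (array([511.1, -48.3]), array([156. , 234.5]), 18.42)
358 [252. 208.] 0.021 (array([ 548.8, -100.6]), array([57.7, 57.5]), 0.99)
358 [252. 208.] 0.029 (array([ 548. , -100.8]), array([57.3, 57.1]), 0.99)
386 [303. 212.] 0.021 (array([ 539.7, -248. ]), array([60. , 63.4]), 27.32)
386 [303. 212.] 0.029 (array([ 538.9, -247.2]), array([59.6, 63. ]), 27.32)
91 [191. 215.] 0.021 (array([522.6,  75. ]), array([63.2, 14.4]), 2.61)
91 [191. 215.] 0.029 (array([522. ,  73.6]), array([62.7, 14.3]), 2.61)
469 [210. 220.] 0.021 (array([510.9,  20.2]), array([60.9, 60.3]), 1.98)
469 [210. 220.] 0.029 (array([510.3,  19.2]), array([60.4, 59.9]), 1.98)
shaker [[0.42322358 0.09679448]]
pot [[ 0.53593176 -0.24595076]]
caps [[0.66611873 0.04281436]]
```

View pics/crop.png

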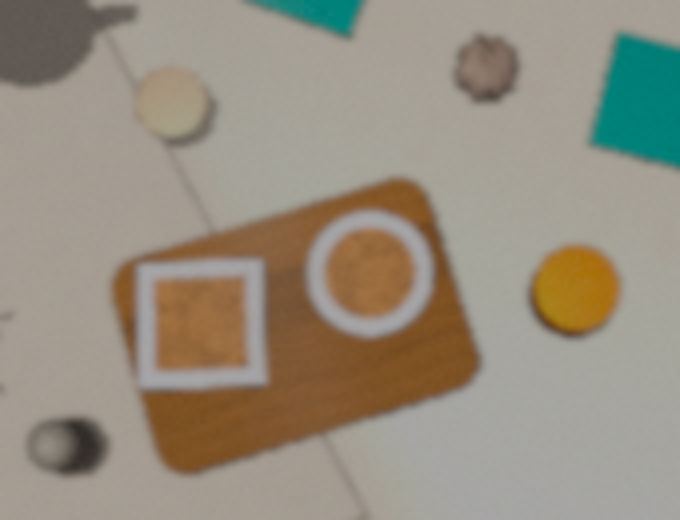

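The crop confirms the square coaster with its cork inlay, lying inside the board's left end, with a free strip behind its right rear corner. The capsule tower, at about (105,215) in the top view, lies between the arm and the board, so I'll map its height from depth before swinging over.

```bash
python3 - <<'E'
from h import *
from rig import camera_params,sense
P=[]
for n in("top","side"):
    q=np.load(n+".npz");d=q["d"];c=camera_params(n)
    v,u=np.nonzero(d>0);z=d[v,u]
    P.append((np.c_[u,v,np.ones(len(u))]@np.linalg.inv(c["K"]).T*z[:,None])@c["rotation"].T+c["position"])
P=np.vstack(P)
xs=np.arange(.0,1.0,.05);ys=np.arange(.85,-.36,-.05)
print("max z cm; rows x, cols y",ys[::2].round(2))
for x in xs:
    r=[]
    for y in ys:
        s=(abs(P[:,0]-x)<.025)&(abs(P[:,1]-y)<.025)
        r.append("%3d"%(100*P[s,2].max()) if s.any() else "  .")
    print("%.2f"%x,*r)
s=sense();print(s["position"],s["tcp_rot"].round(2))
E
```

```text
max z cm; rows x, cols y [ 0.85  0.75  0.65  0.55  0.45  0.35  0.25  0.15  0.05 -0.05 -0.15 -0.25
 -0.35]
0.00   0   0   0   0   0   0   0   0 -88 -88 -88 -88 -88 -89   0   0   .   .  12   1 -78 -79 -88 -88   .
0.05   0   0   0   0   0   0   0   0   0  -4 -89 -88 -88 -80   0  36  44  39  29   1   0 -79 -88   0   0
0.10   0   0   0   0   0   0   0   0   0   0   0 -88 -88 -80   0  44  44  25   1   1   0 -79   0   0   0
0.15   0   0   0   0  41  41  32   0   0   0   0   0   0 -80   0   0   0   0   0   0   0   0   0   0   0
0.20   0   0   0  35  41  41  33   1   1   1   0   0   0   0   0 -88 -88 -88 -88 -88 -88   0   0   0 -14
0.25   0   0   0   0   0   4   5   0   3   0   0   4   0   0   0   0 -88 -88 -88 -88   0   0   0   0 -15
0.30   0   0   0   0   0   0   3   4  33  32   3   4   4   4   0   0   0   0 -88 -88   0   0   0   0 -15
0.35   .   .   0   0   0   .  20  33  35  34   4   4   4   1   0   0   0   0   0   0   0   0   0   0   0
0.40   .   .   .   .   .   .   .  34  35  33   1   0   1   0   0   9   2   2   2   0   0   0   0   0   0
0.45  39   .   .   .   .   .   .  33  33  31   0 
[... 504 characters left out ...]
   .  41  42  40  46  54  57  57  79  79   4   3   0   0   4   5   1   1   1
0.75   .   .   .   .   .   .   .   .  41  41  51  46  57  57  57  46   0   1   1   1   0   2   0   1   0
0.80   .   .   .   .   .   .   .   .   .   .  53  53  53  46  46  15   0   1   1   1   0   0   0   0   0
0.85   .   .   .   .   .   .   .   .   .   .   .   .  54  53  51  17   0   0   1   0   0   0   0   0   0
0.90   .   .   .   .   .   .   .   .   .   .   .   .   .   .  50  46  38   0  10  11  10   0   0   0   0
0.95   .   .   .   .   .   .   .   .   .   .   .   .   .   .   .  44  45  45   0  11  11  10   0   0   0
[0.18495616 0.64866469 0.25536717] [[-0.96  0.27 -0.  ]
 [ 0.27  0.96 -0.  ]
 [-0.   -0.   -1.  ]]
```

```bash
cat > geo.py <<'E'
import numpy as np
th=np.radians(18.4);B=np.array([.5117,-.0477])
xb=np.array([np.cos(th),np.sin(th)]);yb=np.array([-np.sin(th),np.cos(th)])
def w(x,y,z):return np.r_[B+x*xb+y*yb,z]
def Rd(s=-1,t=th):   # tool x = s*board x, z down
    x=s*np.array([np.cos(t),np.sin(t),0]);z=np.array([0,0,-1.]);return np.c_[x,np.cross(z,x),z]
E
python3 - <<'E'
from rig import *
from geo import *
s=sense();q0=np.array(s["joint_pos"]);p0=s["position"];R0=s["tcp_rot"]
u=np.array(p0[:2])/np.hypot(*p0[:2])
for r in(.45,.5,.55,.6,.675):
  for z in(.4,.5,.55,.6):
    q=inverse_kinematics(np.r_[u*r,z],R0); print(r,z,None if q is None else np.round(q,2))
for sg in(-1,1):
  for a in((0,.06,.25),(.11,.064,.05),(-.01,.064,.04)):
    q=inverse_kinematics(w(*a),Rd(sg)); print(sg,a,w(*a).round(3),None if q is None else np.round(q,2))
E
```

```text
0.45 0.4 [-1.32 -0.01 -0.07  1.82 -0.    1.33 -0.09]
0.45 0.5 [-1.32 -0.03 -0.06  1.62 -0.    1.55 -0.09]
0.45 0.55 [-1.32 -0.03 -0.06  1.51 -0.    1.66 -0.09]
0.45 0.6 [-1.33 -0.01 -0.06  1.39 -0.    1.76 -0.09]
0.5 0.4 [-1.32  0.08 -0.06  1.72  0.01  1.34 -0.09]
0.5 0.5 [-1.32  0.06 -0.06  1.53  0.    1.55 -0.09]
0.5 0.55 [-1.33  0.06 -0.06  1.42  0.    1.66 -0.09]
0.5 0.6 [-1.33  0.08 -0.05  1.3   0.    1.77 -0.09]
0.55 0.4 [-1.32  0.17 -0.06  1.62  0.01  1.35 -0.09]
0.55 0.5 [-1.33  0.15 -0.05  1.43  0.01  1.56 -0.08]
0.55 0.55 [-1.33  0.15 -0.05  1.32  0.01  1.67 -0.08]
0.55 0.6 [-1.33  0.17 -0.05  1.19  0.01  1.78 -0.08]
0.6 0.4 [-1.32  0.26 -0.05  1.51  0.01  1.37 -0.08]
0.6 0.5 [-1.33  0.24 -0.05  1.32  0.01  1.58 -0.08]
0.6 0.55 [-1.33  0.25 -0.04  1.2   0.01  1.69 -0.08]
0.6 0.6 [-1.34  0.27 -0.04  1.07  0.01  1.81 -0.08]
0.675 0.4 [-1.33  0.39 -0.04  1.32  0.02  1.43 -0.08]
0.675 0.5 [-1.33  0.39 -0.03  1.12  0.01  1.64 -0.07]
0.675 0.55 [-1.34  0.4  -0.03  0.99  0.01  1.75 -0.07]
0.675 0.6 [-1.34  0.43 -0.02  0.84  0.01  1.87 -0.07]
-1 (0, 0.06, 0.25) [0.493 0.009 0.25 ] [-0.51  0.18  0.47  1.98 -0.1   1.    1.89]
-1 (0.11, 0.064, 0.05) [0.596 0.048 0.05 ] [-0.22  0.59  0.1   1.89 -0.09  0.66  1.82]
-1 (-0.01, 0.064, 0.04) [0.482 0.01  0.04 ] [-0.25  0.48  0.18  2.17 -0.18  0.5   1.95]
1 (0, 0.06, 0.25) [0.493 0.009 0.25 ] [-0.8   0.21  0.81  2.   -0.18  1.   -1.14]
1 (0.11, 0.064, 0.05) [0.596 0.048 0.05 ] [-0.58  0.67  0.6   1.91 -0.55  0.73 -0.91]
1 (-0.01, 0.064, 0.04) [0.482 0.01  0.04 ] [-0.52  0.53  0.52  2.18 -0.51  0.55 -0.87]
```

```bash
python3 - <<'E'
from rig import *
from geo import *
from h import *
s=sense();p0=s["position"];R0=s["tcp_rot"];u=np.array(p0[:2])/np.hypot(*p0[:2])
movep(np.r_[u*.5,.5],R0)
q=np.array(sense()["joint_pos"]);q[0]=-.02;q[2]=0;q[6]=-1.2;move_joints(q)
print(sense()["time_s"],sense()["position"])
movep(w(.02,.03,.20),Rd(1))
s=sense();print(s["time_s"],s["position"],np.round(s["joint_pos"],2),np.abs(s["wrist_force"]).max())
p,d=camera("wrist");np.savez("wr.npz",p=p,d=d,pos=s["position"],R=s["tcp_rot"])
cv2.imwrite("pics/wr0.png",p[...,::-1])
T=camera_params("wrist")["tool_from_camera"];K=camera_params("wrist")["K"]
R=s["tcp_rot"]@T[:3,:3];t=s["position"]+s["tcp_rot"]@T[:3,3]
for a,ce,px in blobs(regions(p),400):
    for z in(.021,.029): print(a,ce.round(),z,rect(ray(px,K,R,t,z)))
E
```

```text
3.5 [ 0.50073644 -0.03184048  0.49829557]
4.65 [ 0.52241949 -0.01273636  0.20125537] [-0.04  0.28 -0.02  1.96  0.01  0.9  -1.31] 0.3490998901665454
7580 [309. 174.] 0.021 (array([511.2, -46.4]), array([157.7, 236.1]), 18.4)
7580 [309. 174.] 0.029 (array([513.6, -44.8]), array([153.5, 229.7]), 18.4)
2884 [226. 184.] 0.021 (array([506.6,  18.6]), array([66.6, 66.6]), 3.26)
2884 [226. 184.] 0.029 (array([509.1,  18.5]), array([64.8, 64.8]), 3.26)
2184 [339. 185.] 0.021 (array([ 545.9, -103.9]), array([65.6, 64.8]), 60.88)
2184 [339. 185.] 0.029 (array([ 547.3, -100.7]), array([63.8, 63. ]), 60.88)
2152 [213. 237.] 0.021 (array([440. ,  14.9]), array([58.9, 75.2]), 17.64)
2152 [213. 237.] 0.029 (array([444.3,  14.9]), array([57.3, 73.2]), 17.64)
2301 [462. 243.] 0.021 (array([ 525.8, -282.3]), array([72.9, 68.7]), 77.38)
2301 [462. 243.] 0.029 (array([ 527.8, -274.3]), array([70.9, 66.8]), 77.38)
1028 [ 23. 270.] 0.021 (array([313.8, 235.3]), array([46.7, 83.5]), 44.88)
1028 [ 23. 270.] 0.029 (array([321.5, 229.3]), array([45.5, 81.3]), 44.88)
```

View pics/wr0.png

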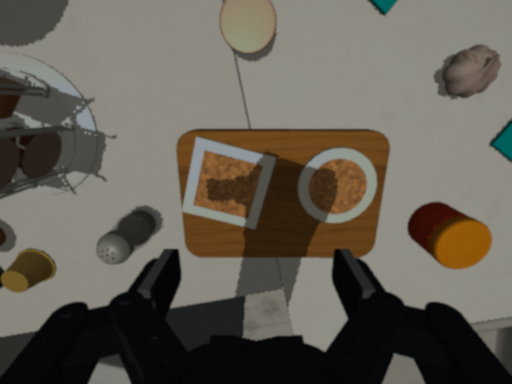

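The wrist view shows the board at (285,193), the square coaster at (228,183) and the round one at (338,185). It agrees with the top view to within 2 mm. Next I touch the board once on its free near-right part for height, then push with two fingers, stopping short.

```bash
sed -i 's/B=np.array.*/B=np.array([.5114,-.0470])/' geo.py; cat > look.py <<'E'
from rig import *
from geo import *
from h import *
def look(n,hover=(.02,.03,.20)):
    movep(w(*hover),Rd(1)); s=sense()
    p,d=camera("wrist");cv2.imwrite(f"pics/{n}.png",p[...,::-1])
    c=camera_params("wrist");T=c["tool_from_camera"]
    R=s["tcp_rot"]@T[:3,:3];t=s["position"]+s["tcp_rot"]@T[:3,3]
    for a,ce,px in blobs(regions(p),1500):
        if 150<ce[0]<400 and ce[1]<300:
            for z in(.021,.029):
                c_,s_,a_=rect(ray(px,c["K"],R,t,z)); dd=c_/1000-B
                print(a,ce.round(),z,s_,a_,"board mm",(1000*np.r_[dd@xb,dd@yb]).round(1))
E
python3 - <<'E'
from look import *
command_gripper(.05)
movep(w(-.045,-.045,.08),Rd(1))
print("gap",sense()["finger_gap"],sense()["time_s"])
hit=move_l(w(-.045,-.045,.035),feed=.04,until_force=3)
s=sense();z0=s["position"][2];print("touch",hit,s["position"],s["wrist_force"])
if hit and .03<z0<.065:
    open("z0","w").write(str(z0))
    move_l(w(-.045,-.045,z0+.05))
    movep(w(.105,.063,z0+.05),Rd(1))
    move_l(w(.105,.063,z0+.003),feed=.08)
    print("down",sense()["time_s"],sense()["wrist_force"])
    for x in(.08,.06,.04,.02,.003):
        move_l(w(x,.063,z0+.003),feed=.06);s=sense();print(x,s["position"].round(4),s["wrist_force"].round(2))
    move_l(w(.012,.063,z0+.003)); move_l(w(.012,.063,z0+.06),feed=.2)
    look("wr1")
print(sense()["time_s"])
E
```

```text
gap 0.05000902924185365 5.8083
touch True [ 0.48264302 -0.10390917  0.04293986] [-2.02275318  0.11244784  7.70283503]
down 8.6583 [0.28201503 0.31077237 0.00758739]
0.08 [0.5673 0.0379 0.0462] [ 0.72 -0.06  0.31]
0.06 [0.5479 0.0314 0.0459] [0.71 0.19 0.99]
0.04 [0.5289 0.0251 0.0459] [ 0.68  0.98 -0.1 ]
0.02 [0.5098 0.0188 0.0459] [0.93 0.51 0.9 ]
0.003 [0.4936 0.0135 0.0459] [ 0.29  0.31 -0.03]
12051 [275. 175.] 0.021 [157.7 236.1] 18.35 board mm [-0.2  0.7]
12051 [275. 175.] 0.029 [153.4 229.7] 18.35 board mm [2.6 1.6]
2428 [339. 184.] 0.021 [65.1 65.6] 46.74 board mm [ 14.3 -64.2]
2428 [339. 184.] 0.029 [63.3 63.9] 46.74 board mm [ 16.6 -61.6]
2522 [240. 241.] 0.021 [65.6 67.1] 18.37 board mm [-59.4  51.1]
2522 [240. 241.] 0.029 [63.8 65.3] 18.37 board mm [-55.1  50.5]
12.3333
```

View pics/wr1.png

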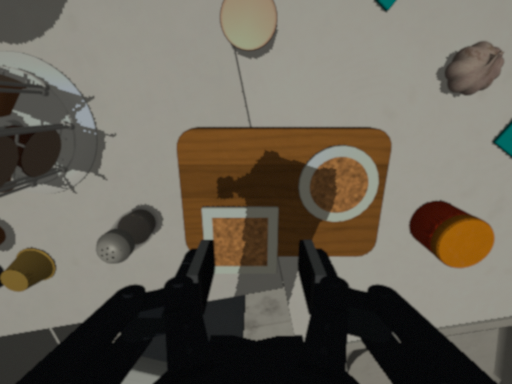

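The coaster is now square to the edge at (240,240), centre about −55 mm in board x, with −65 wanted. The round coaster has not moved. I'll push 8.5 mm more and then look from a hover nearer the robot.

```bash
python3 - <<'E'
from look import *
z0=float(open("z0").read())
movep(w(.016,.053,z0+.05),Rd(1)); move_l(w(.016,.053,z0+.003),feed=.1)
move_l(w(-.0055,.053,z0+.003),feed=.04); print(sense()["wrist_force"])
move_l(w(.012,.053,z0+.003)); move_l(w(.012,.053,z0+.05),feed=.2)
look("wr2",(-.05,.0,.20));print(sense()["time_s"])
E
```

```text
[ 0.48823025  0.50196895 -0.91707728]
18271 [241. 110.] 0.021 [156.4 236.2] 18.41 board mm [-0.2  0.4]
18271 [241. 110.] 0.029 [152.2 229.7] 18.41 board mm [0.7 0.4]
3142 [318. 120.] 0.021 [64.5 65.4] 18.4 board mm [ 16.4 -63.6]
3142 [318. 120.] 0.029 [62.8 63.6] 18.4 board mm [ 16.8 -61.9]
3087 [214. 192.] 0.021 [64.9 67. ] 18.41 board mm [-65.2  51. ]
3087 [214. 192.] 0.029 [63.1 65.2] 18.41 board mm [-62.5  49.6]
15.45
```

View pics/wr2.png

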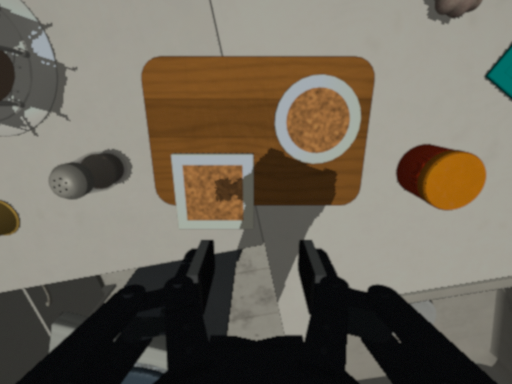

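The coaster is at (214,192), square to the edge and sticking out at the bottom, clear of the board's left end. I'll check the edges directly along image columns.

```bash
python3 - <<'E'
from rig import *
from geo import *
from h import *
s=sense();c=camera_params("wrist");T=c["tool_from_camera"]
R=s["tcp_rot"]@T[:3,:3];t=s["position"]+s["tcp_rot"]@T[:3,3]
p=cv2.imread("pics/wr2.png")[...,::-1].astype(int)
def bx(u,v,z):
    d=ray([u,v],c["K"],R,t,z)[0]-B; return (1000*np.r_[d@xb,d@yb]).round(1)
for u in(190,205,225): print(u,"rear/front",p[145:160,u].tolist()[::2],"|",[ (v,p[v,u].tolist()) for v in range(222,236)])
print("board",[(v,p[v,300].tolist()) for v in range(198,212)])
for v in(152,153,154): print("rear",v,bx(212,v,.029))
for v in(227,228,229,230,231): print("front",v,bx(212,v,.029),bx(212,v,.021))
for v in(203,204,205,206,207): print("near",v,bx(270,v,.021))
for v in(55,56,57): print("far",v,bx(250,v,.021))
E
```

```text
190 rear/front [[112, 72, 31], [109, 71, 30], [109, 70, 30], [112, 73, 33], [106, 94, 78], [157, 164, 159], [163, 172, 178], [164, 172, 178]] | [(222, [163, 172, 160]), (223, [163, 172, 161]), (224, [164, 172, 160]), (225, [164, 172, 160]), (226, [164, 173, 160]), (227, [162, 170, 158]), (228, [157, 161, 151]), (229, [153, 152, 142]), (230, [157, 154, 144]), (231, [159, 157, 146]), (232, [159, 157, 146]), (233, [159, 157, 146]), (234, [160, 158, 147]), (235, [160, 157, 147])]
205 rear/front [[110, 71, 30], [110, 71, 30], [116, 75, 32], [115, 76, 33], [110, 96, 78], [157, 165, 160], [164, 172, 178], [163, 172, 178]] | [(222, [163, 172, 161]), (223, [163, 172, 160]), (224, [164, 172, 160]), (225, [164, 172, 160]), (226, [164, 172, 160]), (227, [162, 170, 158]), (228, [157, 161, 152]), (229, [153, 152, 142]), (230, [157, 154, 144]), (231, [159, 157, 147]), (232, [158, 155, 145]), (233, [159, 156, 147]), (234, [158, 156, 146]), (235, [158, 155, 145])]
225 rear/front [[116, 76, 34], [118, 76, 33], [117, 76, 32], [112, 73, 33], [100, 90, 76], [157, 164, 161], [163, 172, 178], [163, 172, 17
[... 392 characters left out ...]
(200, [53, 34, 14]), (201, [53, 34, 13]), (202, [55, 35, 13]), (203, [55, 35, 13]), (204, [59, 41, 26]), (205, [68, 60, 52]), (206, [82, 81, 74]), (207, [86, 85, 79]), (208, [86, 85, 80]), (209, [86, 85, 80]), (210, [87, 86, 80]), (211, [86, 85, 80])]
rear 152 [-15.7  49.8]
rear 153 [-16.8  49.9]
rear 154 [-17.9  50. ]
front 227 [-104.4   54.5] [-108.2   56. ]
front 228 [-105.7   54.6] [-109.5   56. ]
front 229 [-107.    54.6] [-110.9   56.1]
front 230 [-108.3   54.7] [-112.2   56.2]
front 231 [-109.6   54.8] [-113.6   56.3]
near 203 [-77.  -13.9]
near 204 [-78.2 -13.9]
near 205 [-79.5 -13.9]
near 206 [-80.7 -13.9]
near 207 [-82. -14.]
far 55 [78.7  8.7]
far 56 [77.8  8.7]
far 57 [76.9  8.7]
```

The overhang is about 27 mm now, so I push 3.2 mm further.

```bash
python3 - <<'E'
from look import *
z0=float(open("z0").read())
movep(w(.012,.050,z0+.05),Rd(1)); move_l(w(.012,.050,z0+.003),feed=.1)
move_l(w(-.0087,.050,z0+.003),feed=.03); print(sense()["wrist_force"])
move_l(w(.012,.050,z0+.003)); move_l(w(.012,.050,z0+.05),feed=.2)
look("wr3",(-.05,.0,.20));print(sense()["time_s"])
s=sense();c=camera_params("wrist");T=c["tool_from_camera"]
R=s["tcp_rot"]@T[:3,:3];t=s["position"]+s["tcp_rot"]@T[:3,3]
g=cv2.imread("pics/wr3.png").astype(float)
def edge(u,a,b,z,ch):
    k=np.abs(np.diff(g[a:b,u,ch])); v=a+.5+(k*np.arange(len(k))).sum()/k.sum()
    d=ray([u,v],c["K"],R,t,z)[0]-B; return round(v,1),(1000*d@xb).round(1)
for u in(195,212,230): print(edge(u,147,166,.029,1),edge(u,226,236,.029,1))
print(edge(270,198,212,.021,0),edge(250,48,64,.021,0))
E
```

```text
[-0.22571516 -0.27722202 -0.01515845]
18685 [241. 110.] 0.021 [156.6 236.2] 18.39 board mm [-0.3  0.5]
18685 [241. 110.] 0.029 [152.4 229.8] 18.39 board mm [0.6 0.5]
3136 [317. 119.] 0.021 [64.6 65.3] 18.37 board mm [ 16.2 -63.9]
3136 [317. 119.] 0.029 [62.8 63.6] 18.37 board mm [ 16.5 -62.1]
3059 [213. 194.] 0.021 [65.3 66.4] 18.38 board mm [-67.9  51.3]
3059 [213. 194.] 0.029 [63.5 64.6] 18.38 board mm [-65.2  49.9]
18.8167
(np.float64(155.9), np.float64(-20.1)) (np.float64(230.5), np.float64(-109.2))
(np.float64(156.1), np.float64(-20.3)) (np.float64(230.3), np.float64(-108.9))
(np.float64(156.0), np.float64(-20.1)) (np.float64(229.9), np.float64(-108.4))
(np.float64(204.1), np.float64(-78.6)) (np.float64(55.6), np.float64(78.0))
```

View pics/wr3.png

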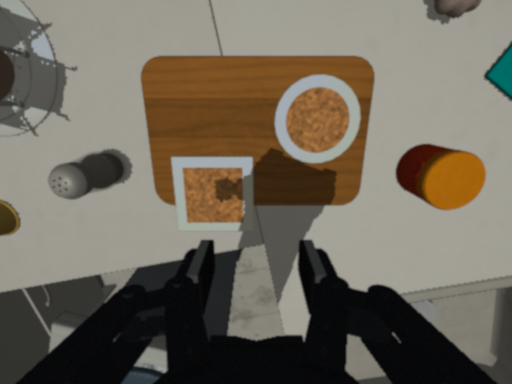

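The coaster at (213,194) is square to the edge and overhangs by about 30 mm. Everything else is where it was, and the gripper is clear, so I hand in.

```bash
python3 -c "
from rig import *
print(finish_job())"
```

```text
the job is handed in; nothing more can be done
None
```

The square coaster now sticks out about 30 mm over the board's near long edge, square to it, with nothing else seen to have moved; the job was handed in at about 19 s.

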